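Load the probe test rig's hanging targets and lock its carriage

TASK

Load the ultrasound probe test rig: press its lock knob down and turn it anticlockwise to the stop, slide the empty carriage by its black grip fully left (as seen from the robot) to the loading stop, and there hang every target that stands on the bench by its eye on the carriage's pegs, one to a peg and well past the tip. Then slide the loaded carriage fully back right to its end stop, and press the knob and turn it back clockwise so that it pops up locked. Leave the gel bottle, the jar and the spare probe where they are.

Things in the scene. Friction and masses are not known exactly. Their poses are not given: they have to be found in the camera images.
- rig: fixed grey bed of the test rig, 150 x 560 x 18 mm, long side along its y; x points away from the robot, y to the robot's left (yaw within 0.12 rad of the world). It carries a carriage that slides along its y and, at its right (-y) end, the lock knob. Origin on the bench. Behind the carriage a white probe on a post stands up to 110 mm high.
- carriage (a joint): slide of the carriage along the rig's +y (leftwards), m: 0 = right-hand (measuring) end stop, 0.10 = left-hand (loading) end stop. Friction about 2 N, stays where left; locked at 0 until the knob is turned to 1.0 rad or more. The carriage is an aluminium frame 270 mm long: two end uprights and a beam 16 mm deep, top 164 mm above the bench, with three pegs pointing to the robot.
- slide_grip (a point): top centre of the black slide grip, an upright block 26 (x) x 22 (y) x 52 mm high on the left upright of the carriage, top 216 mm above the bench; axes as the rig. Moves with the carriage.
- peg0 (a point): the right peg: middle of its axis, 160 mm above the bench. Steel peg 12 mm thick, sticking out 72 mm to its round tip (37 mm from this point to either side) from the beam along the carriage's -x (towards the robot), rising 6 degrees to the tip. Axes as the rig (x away from the robot). Pegs are 75 mm apart.
- peg1 (a point): the middle peg: middle of its axis, 160 mm above the bench. Steel peg 12 mm thick, sticking out 72 mm to its round tip (37 mm from this point to either side) from the beam along the carriage's -x (towards the robot), rising 6 degrees to the tip. Axes as the rig (x away from the robot). Pegs are 75 mm apart.
- peg2 (a point): the left peg: middle of its axis, 160 mm above the bench. Steel peg 12 mm thick, sticking out 72 mm to its round tip (37 mm from this point to either side) from the beam along the carriage's -x (towards the robot), rising 6 degrees to the tip. Axes as the rig (x away from the robot). Pegs are 75 mm apart.
- knob_turn (a joint): turn of the lock knob, rad, positive anticlockwise from above: 0 = locked, 1.2 = released (both are stops). A keeper resists turning (do not force it) between about 0.1 and 1.1 unless the knob is held pressed 6 mm or more; within the last 0.1 rad at either end it springs up again when let go. Can be turned back only with the carriage at its right-hand stop.
- knob_press (a joint): how far the knob is pressed down, m: 0 = up, 0.008 = fully down. Spring of 4 N at the start, 10 N fully down.
- knob_grip (a point): top centre of the black lock knob: a bar 14 mm wide, 58 mm long, 36 mm high, standing on a disc of 60 mm diameter; on the turning axis, 108 mm above the bench when up. Its y axis is along the bar (the bar is parallel to the rig's y when locked), z up. Grip it across the 14 mm.
- target0: target (some may be absent): upright aluminium plate 54 (y) x 6 (x) mm, reaching 130 mm above the underside, on a steel foot 50 (x) x 54 (y) x 14 mm, about 250 g. Round eye of 30 mm diameter through the plate along x, its centre 70 mm above the underside. Grip the plate above the eye (z 90 to 130 mm). Origin: centre of the underside, z up. Hung, its underside is about 80 mm up.
- eye0 (a point): centre of the eye of target0; axes of the target.
- target1: target (some may be absent): upright aluminium plate 54 (y) x 6 (x) mm, reaching 130 mm above the underside, on a steel foot 50 (x) x 54 (y) x 14 mm, about 250 g. Round eye of 30 mm diameter through the plate along x, its centre 70 mm above the underside. Grip the plate above the eye (z 90 to 130 mm). Origin: centre of the underside, z up. Hung, its underside is about 80 mm up.
- eye1 (a point): centre of the eye of target1; axes of the target.
- target2: target (some may be absent): upright aluminium plate 54 (y) x 6 (x) mm, reaching 130 mm above the underside, on a steel foot 50 (x) x 54 (y) x 14 mm, about 250 g. Round eye of 30 mm diameter through the plate along x, its centre 70 mm above the underside. Grip the plate above the eye (z 90 to 130 mm). Origin: centre of the underside, z up. Hung, its underside is about 80 mm up.
- eye2 (a point): centre of the eye of target2; axes of the target.
- target3: target (some may be absent): upright aluminium plate 54 (y) x 6 (x) mm, reaching 130 mm above the underside, on a steel foot 50 (x) x 54 (y) x 14 mm, about 250 g. Round eye of 30 mm diameter through the plate along x, its centre 70 mm above the underside. Grip the plate above the eye (z 90 to 130 mm). Origin: centre of the underside, z up. Hung, its underside is about 80 mm up.
- eye3 (a point): centre of the eye of target3; axes of the target.
- gel_bottle: bystander: clear gel bottle, 60 mm diameter, 160 mm high, origin under its centre. Leave alone.
- jar: bystander: jar 70 mm diameter, 75 mm high, origin under its centre. Leave alone.
- spare_probe: bystander: white hand probe lying flat, about 160 x 60 x 26 mm along its x, origin under its middle. Leave alone.
Mind the look-alikes: they are no part of the job. Leave any blue look-alike of the target3 alone. What is shaped like the target2 but yellow is not meant.

How it is judged:
By the outcome, as a careful person would: the job done as asked, in the order asked, and still so for the second after the job is handed in, with the robot touching nothing.
Of target0, target1, target2, target3 only 2 to 3 are there at a start; the rules pass over those that are not, and their reading is None.
At some moment in a run one of target0, target1, target2, target3 may be knocked a few centimetres aside while the robot is not near it.
It also fails if it takes over 210 s, if anything falls off the work surface, if the arm or the gripper's body presses on something with over 40 N, if the wrist force passes 120 N, or if a joint passes its speed limit or range.

ROBOT

A 6-joint arm with a two-finger parallel gripper is mounted at the origin on the work surface. World frame = base frame: x ahead of the robot, y to its left, z up, the work surface at z = 0. Lengths are in m, angles in rad, forces in N, time in s.
With the tool pointing down it reaches from about 0.275 to 0.875 m from the base axis. Payload 12.5 kg.
Tool frame: the origin (TCP) lies on the centre line of the jaws, within the pads' length; the fingertips stand r.finger_overhang ahead of it and the grasp point (between the pads) lies 3 mm ahead of it (r.finger_overhang is the distance from the TCP to the fingertips, in m); z points along the fingers, y is the line along which they close (so a half turn about z gives the same grasp; the last joint's range is limited). The gripper opens to 85 mm and grips with 20 to 120 N. Pads are 22 mm wide; open, the fingers measure 114 mm over their backs; the gripper's body (76 mm by 85 mm) begins 54 mm behind the grasp point. The pads swing forward as they close: fully open they stand 13 mm farther back than shut.
Start: joints at [1.15, 0.351, 1.652, -0, 1.139, -0.085], TCP at [0.181, 0.519, 0.253] pointing down, gripper open.
Joint ranges: [-2.75, 2.75], [-0.79, 2.1], [0.01, 2.65], [-1.57, 4.71], [0.07, 3.14], [-2.87, 2.87]. Speed limits (rad/s): [2.22, 2.22, 2.79, 3.14, 3.14, 3.14].

INTERFACE

Orientations are given as a unit quaternion [x, y, z, w].
In Python, from cell import r, optics gives the robot as it stands. The module is installed in compiled form; this text tells all that it offers. Calls block until the motion is done:
- r.move_to(position, orientation): joint-space move of the TCP to a pose.
- r.move_linear(position, rot=None, vel=0.15): straight line of the TCP; rot=None keeps the orientation; vel is the mean speed in m/s.
- r.set_joints(angles): joint-space move.
- r.set_gripper(opening, squeeze=None): opening from 0.0 (shut) to 1.0 (fully open); squeeze is the grip in N (None keeps the last); returns when the fingers have stopped.
- r.sleep(seconds).
- r.inverse_kinematics(position, orientation): joint angles nearest the present ones, or None.
- optics.get_image(name): name is "scene" or "side" or "wrist"; returns a dict with "pixels" (420x560x3 uint8, red, green, blue), "depth" (420x560 float32, m along the optical axis (not along the pixel's ray), 0 where there is no reading), "fx", "fy", "cx", "cy" (pixels), "camera_from_world" (4x4, takes a point from world to camera coordinates); the wrist camera has in their place "mount" (4x4, takes a point from camera to tool coordinates, whose origin is the TCP and whose axes are the flange's). Camera axes: x right, y down, z forward; pixel columns grow to the right and rows downward; lengths in m; the calibration is good to about 2 mm. A picture is of the moment at which its call begins: read the wrist's pose just before it.
A pose or a line that the arm cannot do raises r.PlanningError and nothing moves.
- r.hand_in(): hands the job in; it is judged then, once.
Readings, each from a call of its own:
- r.current_t(): time.
- r.current_q(): joint angles.
- r.current_qvel(): joint speeds.
- r.current_effort(): joint torques, N m.
- r.current_tool_pos(): TCP position.
- r.current_ee_rot(): TCP orientation.
- r.current_contact_force(): force on the tool from outside, world axes, zero at the start.
- r.current_torque(): the same for the moment, N m.
- r.current_opening(): opening from 0.0 (shut) to 1.0 (fully open).
- r.current_finger_force(): force on a finger pad.
Only numpy, scipy, OpenCV 4.12 (cv2) and the standard library are available. Lean on these libraries where they do the work, as an engineer would, in place of code of your own. Each camera call takes 0.05 s, during which the arm holds its last target. There are 200 camera calls.

## Working session

There is one attempt and no reset: what is moved stays moved. The work goes in short steps, each a Python script; the robot and the scene stay as the last script left them, time stands still between calls to the robot, and variables do not carry over. Pictures are saved under pics/ and viewed, at most 14 in all, crops included, and the job is handed in when it is done.

```bash
mkdir -p pics; cat > h.py <<'E'
import numpy as np, cv2
from cell import r, optics
from scipy.spatial.transform import Rotation as R
def save(im,n): cv2.imwrite(f'pics/{n}.png',im['pixels'][:,:,::-1])
def cloud(im,T=None):
    d=im['depth'].astype(float); v,u=np.mgrid[:d.shape[0],:d.shape[1]]
    P=np.stack([(u-im['cx'])/im['fx']*d,(v-im['cy'])/im['fy']*d,d],-1)
    if T is None: T=np.linalg.inv(im['camera_from_world'])
    W=P@T[:3,:3].T+T[:3,3]; W[d==0]=np.nan
    return W
def wrist():
    T=np.eye(4);T[:3,:3]=R.from_quat(r.current_ee_rot()).as_matrix();T[:3,3]=r.current_tool_pos()
    im=optics.get_image('wrist'); T=T@im['mount']; im['camera_from_world']=np.linalg.inv(T)
    return im
def down(a): # tool down, closing axis (tool y) at world angle a
    y=np.array([np.cos(a),np.sin(a),0]);z=np.array([0,0,-1.]);x=np.cross(y,z)
    return R.from_matrix(np.stack([x,y,z],1)).as_quat()
E
python3 - <<'E'
from h import *
for n in('scene','side'):
    im=optics.get_image(n);save(im,n);np.savez(n,**im)
    print(n,np.linalg.inv(im['camera_from_world'])[:3].round(3),im['fx'])
print(r.finger_overhang,r.current_ee_rot(),r.current_t(),optics.get_image('wrist')['mount'].round(3))
E
```

```text
scene [[-0.707  0.454 -0.543  1.18 ]
 [ 0.707  0.438 -0.555  0.735]
 [-0.014 -0.776 -0.631  0.957]] 392.5181697120637
side [[ 0.712 -0.424  0.56  -0.3  ]
 [-0.702 -0.406  0.585 -0.83 ]
 [-0.021 -0.809 -0.587  0.999]] 409.54437774061745
0.022 [ 1.67132074e-01  9.85934392e-01 -4.76532063e-04 -1.33028822e-04] 0.1 [[ 0.001 -0.955 -0.297  0.075]
 [ 1.     0.     0.001 -0.   ]
 [-0.001 -0.297  0.955 -0.119]
 [ 0.     0.     0.     1.   ]]
```

View pics/scene.png

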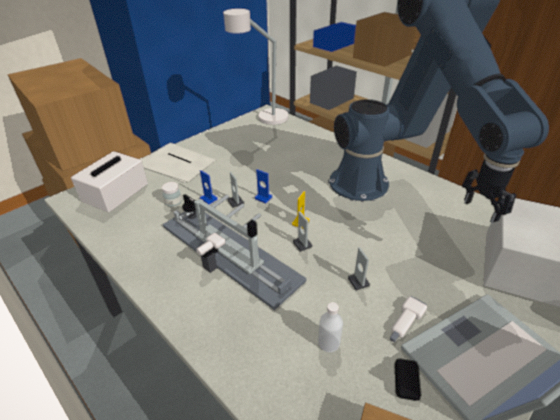

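View pics/side.png

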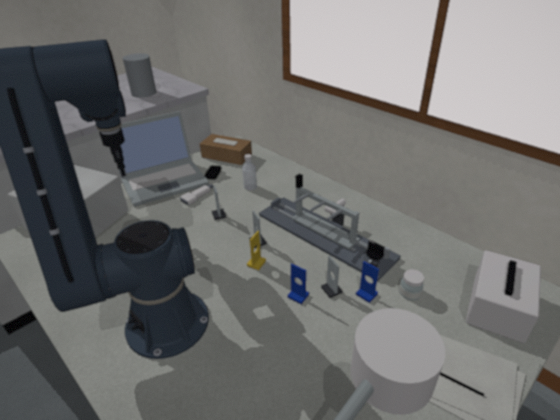

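The scene view shows three grey targets at (236,190), (303,232) and (360,268). The blue look-alikes are at (207,187) and (263,185), the yellow one at (301,208). The rig runs from the knob at (190,205) to its left end at (290,290), with the slide grip at (252,228). The side view agrees. Next I'll take coarse positions from both views.

```bash
python3 - <<'E'
from h import *
canv=np.zeros((600,800,3),np.uint8); hm=np.zeros((600,800))
for n in('scene','side'):
    im=dict(np.load(n+'.npz'));W=cloud(im);C=im['pixels']
    m=(W[...,2]>0.008)&(W[...,2]<0.24)&(W[...,0]>.15)&(W[...,0]<.85)&(abs(W[...,1])<.48)
    P=W[m];c=C[m]
    o=np.argsort(P[:,2]);P=P[o];c=c[o]
    for p,k in zip(P,c):
        a=int((.48-p[1])*800/.96);b=int((.85-p[0])*600/.7)
        if p[2]>hm[b,a]-.01:
            hm[b,a]=max(hm[b,a],p[2]);cv2.circle(canv,(a,b),1,[int(x) for x in k[::-1]],-1)
    # clusters of things outside rig
    pts=W.copy();mm=(m&(W[...,2]>.02)).astype(np.uint8)
    k,l,s,ce=cv2.connectedComponentsWithStats(mm)
    for i in range(1,k):
        if s[i,4]>40:
            q=W[l==i];t=q[q[:,2]>np.max(q[:,2])-.03]
            print(n,ce[i].round(),s[i,4],'top',t.mean(0).round(3),'min',q.min(0).round(3),'max',q.max(0).round(3),C[l==i].mean(0).round())
cv2.imwrite('pics/top.png',canv)
E
```

```text
scene [263. 182.] 266 top [ 0.353 -0.206  0.119] min [ 0.342 -0.236  0.02 ] max [ 0.363 -0.177  0.133] [ 37.  64. 124.]
scene [206. 183.] 206 top [ 0.511 -0.357  0.119] min [ 0.503 -0.389  0.021] max [ 0.517 -0.33   0.134] [ 44.  69. 125.]
scene [234. 186.] 152 top [ 0.449 -0.264  0.12 ] min [ 0.436 -0.299  0.02 ] max [ 0.46  -0.238  0.132] [127. 130. 126.]
scene [171. 192.] 319 top [ 0.62  -0.444  0.069] min [ 0.583 -0.478  0.02 ] max [ 0.651 -0.415  0.079] [186. 184. 177.]
scene [302. 219.] 399 top [0.408 0.052 0.12 ] min [ 0.331 -0.008  0.02 ] max [0.454 0.113 0.132] [145. 135.  80.]
scene [226. 239.] 3548 top [0.643 0.067 0.206] min [ 0.557 -0.342  0.02 ] max [0.761 0.197 0.219] [128. 130. 128.]
scene [361. 265.] 325 top [0.444 0.327 0.119] min [0.427 0.298 0.021] max [0.458 0.351 0.131] [117. 120. 116.]
scene [331. 327.] 840 top [0.674 0.396 0.155] min [0.646 0.367 0.02 ] max [0.702 0.424 0.164] [176. 175. 173.]
side [248. 172.] 350 top [0.665 0.389 0.151] min [0.634 0.36  0.02 ] max [0.69  0.415 0.163] [112. 113. 115.]
side [336. 229.] 3156 top [0.632 0.058 0.205] min [ 0.5   -0.388  0.02 ] max [0.76  0.194 0.218] [73. 78. 85.]
side [216. 199.] 87 top [0.435 0.319 0.122] min [0.424 0.295 0.023] max [0.45  0.351 0.133] [95. 99. 99.]
side [255. 238.] 393 top [0.387 0.032 0.12 ] min [ 0.329 -0.012  0.021] max [0.445 0.112 0.134] [99. 92. 61.]
side [332. 273.] 301 top [ 0.442 -0.271  0.12 ] min [ 0.432 -0.296  0.021] max [ 0.453 -0.24   0.134] [90. 94. 95.]
side [297. 279.] 393 top [ 0.349 -0.209  0.119] min [ 0.34  -0.237  0.021] max [ 0.36  -0.179  0.133] [30. 45. 85.]
side [410. 282.] 443 top [ 0.605 -0.455  0.07 ] min [ 0.577 -0.48   0.02 ] max [ 0.645 -0.423  0.08 ] [128. 128. 129.]
```

View pics/top.png

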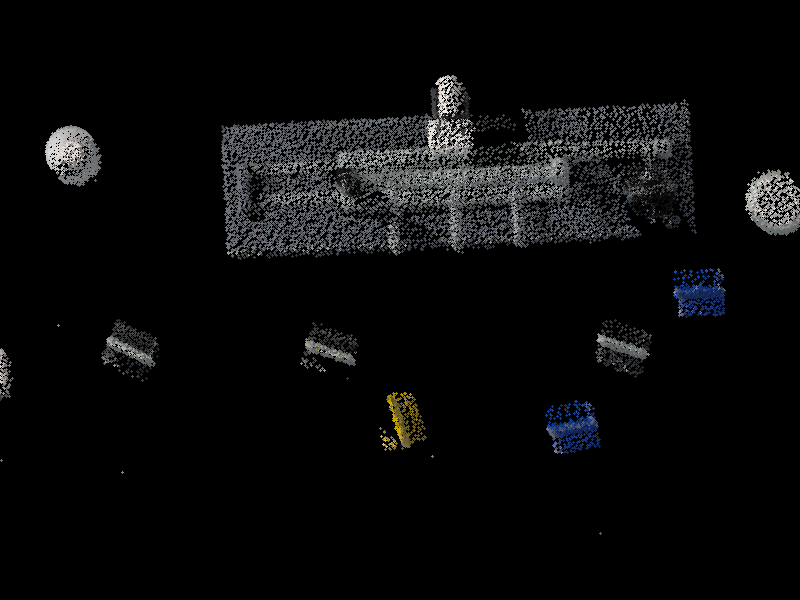

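The top-down map shows three grey targets near (0.45,0.32), (0.45,0.08) and (0.45,-0.27). The rig has a yaw of about 0.05, the carriage is at its right stop and the knob is near (0.62,-0.30). I'll refine these with wrist views.

```bash
cat >> h.py <<'E'
def plate(W,near):
    m=(np.hypot(W[...,0]-near[0],W[...,1]-near[1])<.07)&(W[...,2]>.095)&(W[...,2]<.15)
    q=W[m]; c,(w,h),a=cv2.minAreaRect(q[:,:2].astype(np.float32)*1000)
    b=cv2.boxPoints((c,(w,h),a)); e=b[1]-b[0] if np.linalg.norm(b[1]-b[0])>np.linalg.norm(b[2]-b[1]) else b[2]-b[1]
    if e[1]<0:e=-e
    return np.array(c)/1000, np.arctan2(-e[0],e[1]), (round(w),round(h)), np.percentile(q[:,2],98).round(4), len(q)
def fitline(q):
    vx,vy,x,y=cv2.fitLine(q[:,:2].astype(np.float32),cv2.DIST_HUBER,0,.001,.001).ravel()
    return np.array([x,y]),np.array([vx,vy])
E
python3 - <<'E'
from h import *
views={'k':(.58,-.25,.33),'p':(.53,.0,.36),'g':(.60,.12,.36),'t0':(.45,.32,.33),'t1':(.45,.08,.33),'t2':(.45,-.27,.33)}
for n in ('t0','g','t1','p','k','t2'):
    r.move_to(views[n],down(np.pi/2)); r.sleep(.2)
    im=wrist();save(im,'w_'+n);np.savez('w_'+n,**im)
    if n[0]=='t': print(n,plate(cloud(im),views[n][:2]))
print(r.current_t(),r.current_q())
E
python3 - <<'E'
import cv2,numpy as np
a=[cv2.imread(f'pics/w_{n}.png') for n in('k','p','g','t1')]
cv2.imwrite('pics/m1.png',cv2.resize(np.vstack([np.hstack(a[:2]),np.hstack(a[2:])]),(800,600)))
E
```

```text
t0 (array([0.44194537, 0.3227948 ]), np.float32(-0.43911433), (54, 6), np.float64(0.13), 761)
t1 (array([0.44014493, 0.08253159]), np.float32(-0.3144743), (54, 7), np.float64(0.13), 766)
t2 (array([ 0.44695844, -0.26946463]), np.float32(-0.2920071), (54, 7), np.float64(0.1301), 797)
6.75 [-6.28124065e-01  2.35485394e-01  1.61480603e+00  6.28576652e-05
  1.29154977e+00 -2.19977943e+00]
```

View pics/m1.png

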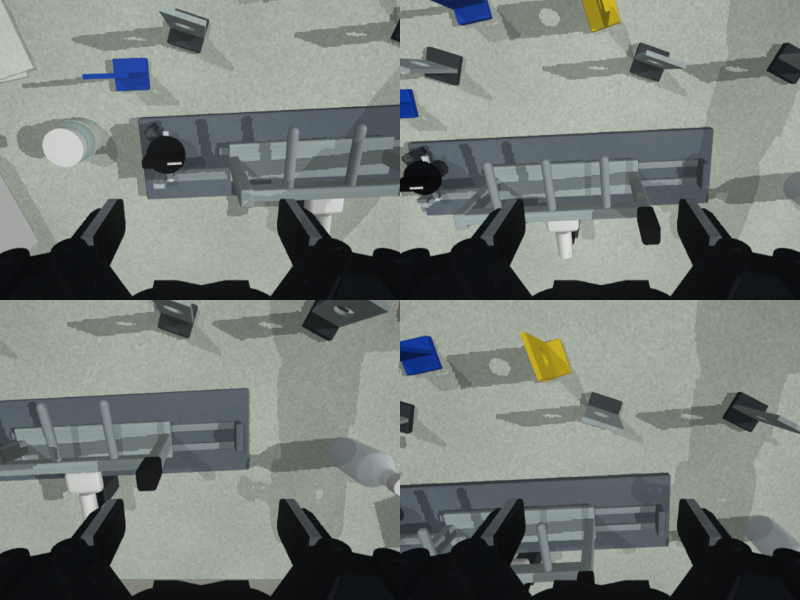

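The montage gives a clear view of the knob (top left, ~(163,155)), the three pegs, the black grip and the targets. Plate sizes (54 x 6-7 mm) and top height (0.130) check out. Now I'll fit the rig points.

```bash
python3 - <<'E'
from h import *
im={n:dict(np.load(f'w_{n}.npz')) for n in 'kpg'}; W={n:cloud(im[n]) for n in im}
def box(q):
    c,s,a=cv2.minAreaRect(q[:,:2].astype(np.float32)*1000); return np.array(c).round(1),np.array(s).round(1),round(a,1)
def sel(w,x,y,z): 
    return (w[...,0]>x[0])&(w[...,0]<x[1])&(w[...,1]>y[0])&(w[...,1]<y[1])&(w[...,2]>z[0])&(w[...,2]<z[1])
for n in W:
    w=W[n]
    for nm,b in {'grip':((.58,.70),(.02,.12),(.205,.24)),'knob':((.55,.7),(-.36,-.25),(.1,.13)),'knobdisc':((.55,.7),(-.36,-.24),(.055,.08)),'beam':((.58,.72),(-.25,.1),(.160,.17)),'rig':((.5,.8),(-.4,.3),(.012,.022))}.items():
        q=w[sel(w,*b)]
        if len(q)>60: print(n,nm,len(q),box(q),'z',np.percentile(q[:,2],[5,50,95]).round(4))
    # pegs: points z .145-.178, in front of beam
    m=sel(w,(.54,.63),(-.15,.1),(.15,.178)).astype(np.uint8)
    k,l,s,ce=cv2.connectedComponentsWithStats(m)
    for i in range(1,k):
        if s[i,4]>100:
            q=w[l==i];c,d=fitline(q); print(n,'peg',s[i,4],c.round(4),d.round(3),'x',q[:,0].min().round(4),q[:,0].max().round(4),'y',q[:,1].min().round(4),q[:,1].max().round(4),'z',q[:,2].min().round(4),q[:,2].max().round(4),box(q))
E
```

```text
k knob 822 (array([ 628.5, -302.6]), array([14.7, 57.6]), 2.8) z [0.1024 0.1065 0.1079]
k knobdisc 1820 (array([ 635.3, -301.8]), array([101.1,  59.7]), 7.7) z [0.0581 0.0703 0.0737]
k beam 5673 (array([ 617. , -108.4]), array([ 80.7, 192.4]), 5.1) z [0.1609 0.163  0.1656]
k rig 20676 (array([ 604.4, -141.1]), array([231.7, 483.5]), 2.9) z [0.0141 0.0169 0.0183]
k peg 1322 [ 0.5948 -0.0725] [0.999 0.037] x 0.5604 0.6299 y -0.0775 -0.0625 z 0.153 0.1701 (array([595.3, -70.1]), array([69.9, 12.4]), 3.1)
k peg 1007 [ 0.6032 -0.1456] [0.999 0.034] x 0.5645 0.6298 y -0.15 -0.1373 z 0.1556 0.1699 (array([ 597.2, -144.6]), array([65.7, 11.9]), 2.9)
p grip 799 (array([638.9,  60. ]), array([25.6, 21.8]), 3.1) z [0.2072 0.2143 0.2158]
p knob 480 (array([ 627.8, -293.5]), array([13.7, 41.4]), 3.0) z [0.1011 0.1061 0.1078]
p knobdisc 1759 (array([ 635.5, -301.4]), array([101.8,  60.6]), 7.2) z [0.0576 0.0699 0.0754]
p beam 4935 (array([615.4, -67.7]), array([ 81.4, 270.8]), 4.0) z [0.1608 0.1629 0.1657]
p rig 23423 (array([627.6, -74.3]), array([576.2, 229. ]), 87.4) z [0.0151 0.0169 0.0184]
p 
[... 536 characters left out ...]
[ 3.6, 20.3]), 1.4)
g grip 926 (array([639.6,  60.4]), array([26. , 22.1]), 2.1) z [0.2072 0.2143 0.2156]
g beam 4689 (array([615.4, -35.6]), array([ 73.5, 211.8]), 2.3) z [0.1608 0.1627 0.1652]
g rig 20445 (array([654.5, -28.6]), array([179.3, 475.7]), 3.0) z [0.0152 0.0168 0.0184]
g peg 1144 [0.5924 0.0074] [0.999 0.054] x 0.5573 0.63 y -0.0011 0.0138 z 0.1542 0.1693 (array([593.7,   6.3]), array([72.8, 12.2]), 3.3)
g peg 1180 [ 0.5919 -0.0665] [0.999 0.038] x 0.561 0.63 y -0.0759 -0.0611 z 0.1527 0.1695 (array([595.6, -68.2]), array([69.2, 12.9]), 2.6)
g peg 173 [0.6278 0.0612] [0.002 1.   ] x 0.6266 0.6297 y 0.0498 0.0709 z 0.1502 0.1779 (array([627.9,  60.4]), array([21.1,  2.9]), 88.0)
```

```bash
cat >> h.py <<'E'
YAW=.051
def st(s=''): print(s,'t%.1f'%r.current_t(),r.current_tool_pos().round(4) if hasattr(r.current_tool_pos(),'round') else r.current_tool_pos(),'F',np.round(r.current_contact_force(),1),'M',np.round(r.current_torque(),2),'op %.3f'%r.current_opening(),'ff',np.round(r.current_finger_force(),1))
E
python3 - <<'E'
from h import *
K=np.array([.6285,-.3025])
for base in(0,np.pi):
    for d in(0,1.2):
        q=r.inverse_kinematics([*K,.102],down(YAW+base+d)); print(base,d,None if q is None else np.round(q,2))
im=dict(np.load('w_t2.npz'));print(r.current_q()[5])
E
```

```text
0 0 [-0.52  0.78  1.34 -0.    1.03 -0.57]
0 1.2 [-0.52  0.78  1.34 -0.    1.03 -1.77]
3.141592653589793 0 [-0.52  0.78  1.34 -0.    1.03  2.58]
3.141592653589793 1.2 [-0.52  0.78  1.34 -0.    1.03  1.38]
-2.1997794313539596
```

```bash
python3 - <<'E'
from h import *
K=np.array([.6285,-.3025]); a=YAW+np.pi
r.move_to([*K,.22],down(a)); r.set_gripper(.55,60); st('above')
r.move_linear([*K,.102],vel=.08); st('at')
r.set_gripper(0); st('gripped')
p=np.array(r.current_tool_pos())
for dz in (.004,.0075,.009):
    r.move_linear([p[0],p[1],.102-dz],vel=.02); st(dz)
E
```

```text
above t11.2 [ 0.6285 -0.3025  0.22  ] F [ 1.3  0.6 -0. ] M [ 0.02  0.01 -0.01] op 0.550 ff 0.0
at t12.8 [ 0.6287 -0.3026  0.1025] F [-0.2  0.2 -0.3] M [ 0.03  0.03 -0.03] op 0.551 ff 0.0
gripped t13.2 [ 0.6283 -0.3026  0.1022] F [-3.6  0.8  2.5] M [ 0.07  0.52 -0.03] op 0.156 ff 60.4
0.004 t13.5 [ 0.6283 -0.3026  0.0981] F [-3.7  1.3  5.8] M [0.12 0.58 0.07] op 0.152 ff 60.8
0.0075 t13.9 [ 0.6284 -0.3026  0.0949] F [-4.3  1.7  8. ] M [0.24 0.8  0.01] op 0.152 ff 61.1
0.009 t14.1 [ 0.6284 -0.3027  0.0943] F [-7.3  2.4 14.4] M [0.5  1.29 0.05] op 0.150 ff 62.2
```

Fully pressed: the force rises at a depth of 8 mm. Next I turn it.

```bash
python3 - <<'E'
from h import *
K=np.array([.6285,-.3025]); a=YAW+np.pi
for d in (.3,.6,.9,1.1,1.2):
    r.move_linear([*K,.0932],down(a+d),vel=.05); st(d)
r.move_linear([*K,.103],vel=.03); st('up')
r.set_gripper(.55); st('open')
r.move_linear([*K,.24],vel=.15)
r.move_to([.58,-.25,.33],down(np.pi/2)); r.sleep(.2)
im=wrist();W=cloud(im);m=(np.hypot(W[...,0]-K[0],W[...,1]-K[1])<.035)&(W[...,2]>.095)&(W[...,2]<.13)
print(cv2.minAreaRect(W[m][:,:2].astype(np.float32)*1000),np.percentile(W[m][:,2],[50,95]),r.current_t())
E
```

```text
0.3 t14.6 [ 0.6284 -0.3026  0.0943] F [-7.4  1.4 14. ] M [0.35 1.35 0.01] op 0.148 ff 62.0
0.6 t15.0 [ 0.6284 -0.3027  0.0943] F [-8.7  2.  13.7] M [0.37 1.42 0.06] op 0.151 ff 62.0
0.9 t15.5 [ 0.6283 -0.3027  0.0943] F [-8.4  2.2 14.1] M [0.39 1.45 0.05] op 0.153 ff 62.0
1.1 t15.8 [ 0.6283 -0.3027  0.0943] F [-9.2  1.5 14.7] M [0.35 1.5  0.04] op 0.153 ff 62.1
1.2 t16.1 [ 0.6283 -0.3028  0.0943] F [-8.5  0.4 14.5] M [ 0.36  1.49 -0.02] op 0.155 ff 62.1
up t16.5 [ 0.6281 -0.3026  0.1025] F [-4.4 -1.6 -0.5] M [-0.32  0.79 -0.02] op 0.152 ff 62.3
open t17.0 [ 0.6287 -0.3024  0.1031] F [-0.2  0.3 -0.6] M [-0.   -0.04  0.02] op 0.548 ff 0.0
((628.0515747070312, -302.4753112792969), (14.015270233154297, 57.35276794433594), 71.76940155029297) [0.10656233 0.10794483] 21.15
```

```bash
python3 - <<'E'
from h import *
G=np.array([.6393,.0602]); ey=np.array([-np.sin(YAW),np.cos(YAW)]); a=YAW+np.pi/2
r.move_to([*G,.28],down(a)); r.set_gripper(.6,50)
r.move_linear([*G,.203],vel=.1); st('at'); r.set_gripper(0); st('grip')
for s in (.05,.095,.100,.102):
    r.move_linear([*(G+ey*s),.203],vel=.08); st(s)
r.set_gripper(.6); st('open')
r.move_linear([*(G+ey*.1),.28],vel=.15)
r.move_to([.50,.10,.36],down(np.pi/2)); r.sleep(.2)
im=wrist();np.savez('w_p2',**im);save(im,'w_p2');w=cloud(im)
m=(w[...,2]>.205)&(w[...,2]<.24)&(w[...,0]>.55)&(w[...,0]<.7);print('grip',cv2.minAreaRect(w[m][:,:2].astype(np.float32)*1000))
m=((w[...,2]>.15)&(w[...,2]<.178)&(w[...,0]>.53)&(w[...,0]<.62)&(w[...,1]>-.08)&(w[...,1]<.13)).astype(np.uint8)
k,l,s,ce=cv2.connectedComponentsWithStats(m)
for i in range(1,k):
    if s[i,4]>100: q=w[l==i];print(q.min(0).round(4),q.max(0).round(4),cv2.minAreaRect(q[:,:2].astype(np.float32)*1000), 'tipz',q[q[:,0]<q[:,0].min()+.012,2].max())
W=w
print(plate(W,(.442,.323)),plate(W,(.44,.0825)))
E
```

```text
at t23.5 [0.6397 0.0602 0.2037] F [ 0.7 -0.7  0.6] M [-0.01 -0.03 -0.02] op 0.602 ff 0.0
grip t23.9 [0.6395 0.0602 0.2037] F [-2.2  0.5  5.5] M [0.01 0.21 0.06] op 0.247 ff 49.8
0.05 t24.6 [0.6369 0.1106 0.2037] F [-2.7  1.1  5.9] M [0.19 0.26 0.  ] op 0.252 ff 50.1
0.095 t25.4 [0.6346 0.1556 0.2037] F [-1.5  1.8  5.5] M [0.23 0.21 0.04] op 0.248 ff 50.1
0.1 t25.6 [0.6344 0.1601 0.2037] F [-1.5 -0.5  5.8] M [-0.06  0.26 -0.02] op 0.254 ff 50.9
0.102 t25.9 [0.6344 0.1602 0.2037] F [ -3.1 -12.2   7.3] M [-1.51  0.35  0.1 ] op 0.249 ff 50.9
open t26.3 [0.634  0.1623 0.2028] F [ 0.1 -0.1  1. ] M [-0.   -0.01 -0.01] op 0.600 ff 0.0
grip ((633.9439086914062, 156.54957580566406), (26.10359764099121, 15.201004028320312), 3.6232173442840576)
[0.5514 0.099  0.157 ] [0.6199 0.1128 0.1695] ((585.6023559570312, 105.5554428100586), (68.42413330078125, 11.99592399597168), 2.9917540550231934) tipz 0.16945703155932795
[0.5555 0.0237 0.1601] [0.5766 0.0358 0.1699] ((565.783203125, 29.74126625061035), (20.632831573486328, 11.824506759643555), 4.920053958892822) tipz 0.16987998601569665
[ 0.5594 -0.0506  0.1553] [ 0.6199 -0.0365  0.17  ] ((589.7210083007812, -43.707862854003906), (60.7010612487793, 12.013945579528809), 3.9088404178619385) tipz 0.17002473463282525
(array([0.44183887, 0.32246844]), np.float32(-0.43823797), (55, 6), np.float64(0.1304), 930) (array([0.44023703, 0.08258073]), np.float32(-0.31395075), (54, 6), np.float64(0.1301), 489)
```

View pics/w_p2.png

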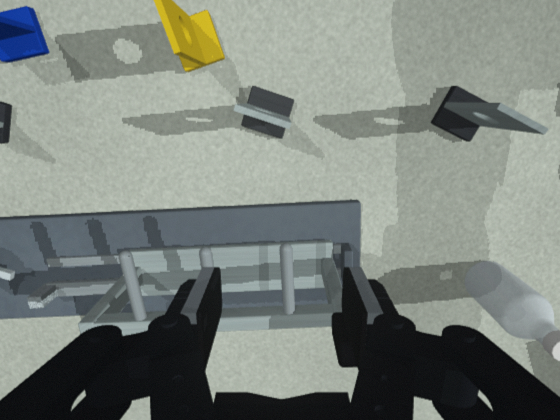

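The carriage is at the loading stop: the force check shows the stop and the grip has moved about 0.1. The peg tips are measured. I'll load the middle target onto the middle peg first, re-measuring it just before the grasp.

```bash
cat >> h.py <<'E'
TIP={2:np.array([.5515,.1038]),1:np.array([.5555,.0292]),0:np.array([.5594,-.0452])}
EX=np.array([np.cos(YAW),np.sin(YAW)])
def pick(near,look=True):
    r.move_to([near[0]-.0,near[1],.33],down(np.pi/2)); r.sleep(.15)
    im=wrist(); c,y,s,z,n=plate(cloud(im),near); print('plate',c.round(4),round(float(y),3),s,z,n)
    assert max(s)<60 and min(s)<12 and abs(z-.13)<.004, 'check'
    r.move_to([*c,.25],down(y)); r.set_gripper(.5,80)
    r.move_linear([*c,.115],vel=.12); r.set_gripper(0); st('grasp')
    assert .02<r.current_opening()<.15
    r.move_linear([*c,.275],vel=.2); st('lifted'); return c
def hang(i,depth=.041):
    t=TIP[i]; q=down(YAW)
    s=t-EX*.05; e=t+EX*depth
    r.move_to([*s,.275],q); r.move_linear([*s,.164+.045],vel=.12); st('pre')
    m=t+EX*.01; r.move_linear([*m,.2085],vel=.05); st('over tip')
    r.move_linear([*e,.161+.045],vel=.05); st('in')
def release(i,depth=.041):
    e=TIP[i]+EX*depth
    for z in (.200,.198,.197,.196,.195,.194):
        r.move_linear([*e,z],vel=.02); F=r.current_contact_force()
        print(z,np.round(F,1))
        if z<.2 and F[2]>F0-1.2+1.5 if False else False: break
E
python3 - <<'E'
from h import *
pick((.440,.0825)); hang(1)
im=optics.get_image('scene');save(im,'h1');c=im['pixels'][130:330,130:400,::-1];cv2.imwrite('pics/h1c.png',cv2.resize(c,None,fx=2.6,fy=2.6))
E
```

```text
plate [0.4401 0.0825] -0.308 (54, 7) 0.1301 803
grasp t32.0 [0.44   0.0825 0.1154] F [-2.4 -0.3  4.8] M [ 0.16  0.45 -0.04] op 0.059 ff 78.5
lifted t33.0 [0.4395 0.0824 0.2739] F [ 0.1 -0.1 -2.5] M [ 0.01  0.03 -0.01] op 0.060 ff 77.8
pre t34.2 [0.5058 0.0269 0.2096] F [ 0.   0.3 -1.7] M [ 0.03 -0.05 -0.02] op 0.058 ff 77.9
over tip t35.6 [0.5653 0.0297 0.2085] F [-0.1 -0.3 -1.6] M [-0.03  0.01  0.03] op 0.056 ff 77.9
in t36.4 [0.5963 0.0313 0.2059] F [-0.5 -0.1 -2.8] M [0.03 0.02 0.05] op 0.061 ff 77.9
```

View pics/h1c.png

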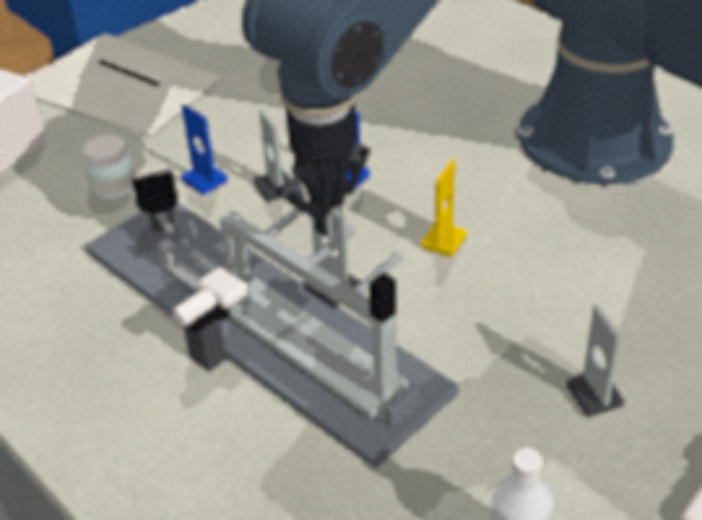

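The plate is in front of the beam on the middle peg (~(335,240) in the crop), with no contact forces. I'll lower it and let go.

```bash
python3 - <<'E'
s=open('h.py').read(); i=s.index('def release'); s=s[:i]+'''def release(i,depth=.041):
    e=TIP[i]+EX*depth
    for z in (.2,.198,.197,.196,.195,.194,.193,.192):
        r.move_linear([*e,z],vel=.02); F=r.current_contact_force(); print(z,np.round(F,1))
        if F[2]>1.5: break
    r.set_gripper(.2); st('open'); r.set_gripper(.45); r.move_linear([*e,.30],vel=.12)
'''
open('h.py','w').write(s)
E
python3 - <<'E'
from h import *
release(1); pick((.442,.3225)); hang(2)
release(2)
im=optics.get_image('side');save(im,'h2');c=im['pixels'][130:330,200:470,::-1];cv2.imwrite('pics/h2c.png',cv2.resize(c,None,fx=2.6,fy=2.6))
E
```

```text
0.2 [-0.3  0.5 -2.5]
0.198 [-0.1 -1.2 -2.7]
0.197 [ 0.6 -0.3 -3.5]
0.196 [ 0.8  0.1 -1.2]
0.195 [-2.3  0.1  6.5]
open t38.1 [0.5965 0.0313 0.1949] F [-0.8  0.3  0. ] M [-0.02 -0.02 -0.01] op 0.199 ff 0.0
plate [0.4419 0.3229] -0.44 (54, 7) 0.13 790
grasp t44.6 [0.442  0.323  0.1154] F [-1.1  0.4  4.6] M [-0.01  0.26 -0.03] op 0.057 ff 79.0
lifted t45.6 [0.4414 0.3225 0.2737] F [ 0.2  1.1 -3.2] M [ 0.01  0.03 -0.03] op 0.055 ff 78.1
pre t47.2 [0.5019 0.1016 0.2095] F [-0.5 -0.5 -2.6] M [-0.01 -0.   -0.01] op 0.060 ff 77.9
over tip t48.5 [0.5613 0.1043 0.2085] F [-0.6  0.4 -2. ] M [-0.01  0.04 -0.03] op 0.057 ff 77.9
in t49.3 [0.5923 0.1059 0.2059] F [-0.1 -0.5 -1.4] M [0.   0.01 0.01] op 0.060 ff 77.9
0.2 [-0.3  0.1 -2.2]
0.198 [ 0.2 -0.2 -0.8]
0.197 [-0.4  0.1 -2. ]
0.196 [-0.3 -0.   0. ]
0.195 [ 1.7 -1.2  5.7]
open t51.0 [0.5923 0.1059 0.1947] F [-0.4  0.1  0.3] M [ 0.05 -0.    0.  ] op 0.199 ff 0.0
```

View pics/h2c.png

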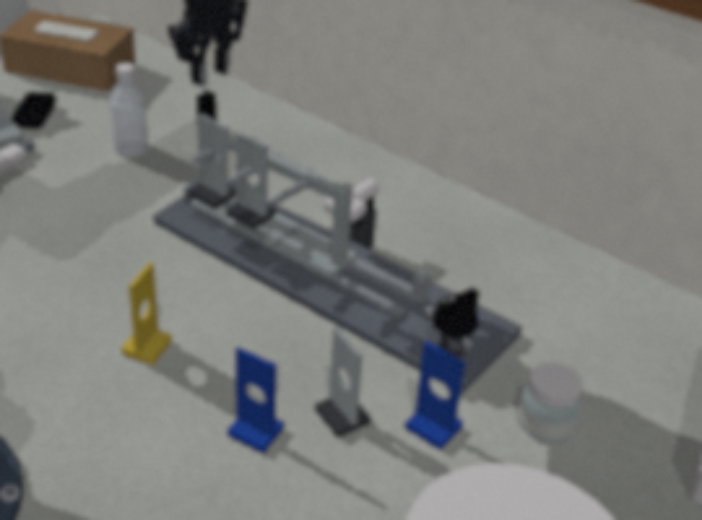

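Both targets hang at (210,160) and (250,180), and the third grey one stands at (343,385) in the crop. Next, that one onto the right peg.

```bash
python3 - <<'E'
from h import *
pick((.447,-.2695)); hang(0); release(0)
r.move_to([.50,.05,.36],down(np.pi/2)); r.sleep(.2)
w=cloud(wrist())
m=((w[...,2]>.19)&(w[...,2]<.225)&(w[...,0]>.53)&(w[...,0]<.618)&(w[...,1]<.14)&(w[...,1]>-.1)).astype(np.uint8)
k,l,s,ce=cv2.connectedComponentsWithStats(m)
for i in range(1,k):
    if s[i,4]>60: q=w[l==i];print(cv2.minAreaRect(q[:,:2].astype(np.float32)*1000),q[:,2].max())
im=optics.get_image('scene');save(im,'h3');c=im['pixels'][130:330,130:400,::-1];cv2.imwrite('pics/h3c.png',cv2.resize(c,None,fx=2.6,fy=2.6));print(r.current_t())
E
```

```text
plate [ 0.4469 -0.2694] -0.295 (54, 6) 0.13 813
grasp t58.1 [ 0.4468 -0.2694  0.1154] F [-2.9  0.3  6. ] M [0.16 0.49 0.04] op 0.055 ff 78.6
lifted t59.1 [ 0.4464 -0.269   0.2737] F [-0.3 -0.2 -2.9] M [ 0.02 -0.02 -0.01] op 0.061 ff 77.8
pre t60.7 [ 0.5098 -0.0482  0.2096] F [ 0.   0.1 -3.2] M [ 0.01 -0.06 -0.01] op 0.057 ff 77.8
over tip t62.1 [ 0.5692 -0.0447  0.2085] F [-0.4  0.5 -2.6] M [-0.03  0.07  0.02] op 0.059 ff 77.8
in t62.8 [ 0.6002 -0.0431  0.2058] F [-0.8 -0.4 -2.4] M [-0.01  0.03  0.  ] op 0.058 ff 77.8
0.2 [ 0.6  0.7 -3.4]
0.198 [ 0.4 -0.  -2.5]
0.197 [-0.5 -0.1 -2.6]
0.196 [-1.  -0.2 -1.6]
0.195 [0.6 0.7 5.7]
open t64.6 [ 0.6002 -0.0431  0.1948] F [-0.2  0.  -0.2] M [-0.01  0.01 -0.07] op 0.194 ff 0.0
((591.5934448242188, 131.2663116455078), (6.414259910583496, 2.9869742393493652), 32.46123123168945) 0.21014992451356096
((595.116943359375, 83.28072357177734), (7.155056953430176, 10.102142333984375), 0.9773547053337097) 0.21061872551858235
((597.7832641601562, 34.652767181396484), (7.822349548339844, 47.051300048828125), 3.327812910079956) 0.21153482914393473
((602.1600952148438, -51.603355407714844), (7.813226699829102, 37.24525451660156), 5.113008499145508) 0.21166601564937687
67.4667
```

View pics/h3c.png

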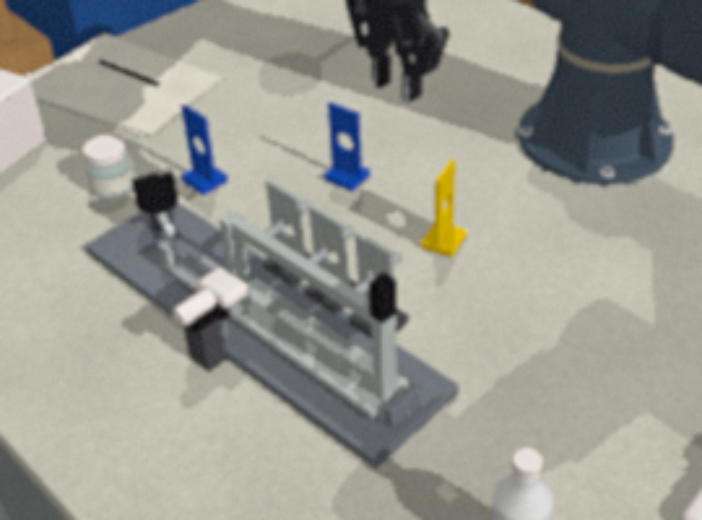

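All three hang. Now I slide the carriage back right, gently, and lock it.

```bash
python3 - <<'E'
from h import *
G=np.array([.6393,.0602]); ey=np.array([-np.sin(YAW),np.cos(YAW)]); a=YAW+np.pi/2
P=G+ey*.1
r.move_to([*P,.30],down(a)); r.set_gripper(.5,50)
r.move_linear([*P,.203],vel=.08); st('at'); r.set_gripper(0); st('grip')
for s in (.07,.03,.005,.0,-.002):
    r.move_linear([*(G+ey*s),.203],vel=.03); st(s)
r.set_gripper(.5); st('open')
r.move_linear([*(G-ey*.000),.30],vel=.12)
r.move_to([.50,-.05,.36],down(np.pi/2)); r.sleep(.2)
im=wrist();w=cloud(im);save(im,'back')
m=(w[...,2]>.205)&(w[...,2]<.24)&(w[...,0]>.62)&(w[...,0]<.7);print('grip',cv2.minAreaRect(w[m][:,:2].astype(np.float32)*1000))
im=optics.get_image('side');c=im['pixels'][130:330,200:470,::-1];cv2.imwrite('pics/b2.png',cv2.resize(c,None,fx=2.6,fy=2.6))
E
```

```text
at t69.8 [0.6344 0.1601 0.2036] F [1.  0.2 0.5] M [ 0.07 -0.03 -0.05] op 0.500 ff 0.0
grip t70.1 [0.6343 0.1601 0.2036] F [-0.7 -0.8  3.1] M [-0.06  0.17  0.01] op 0.256 ff 49.5
0.07 t71.3 [0.6359 0.1301 0.2035] F [-1.   0.7  5.6] M [0.   0.2  0.02] op 0.255 ff 50.0
0.03 t72.8 [0.638  0.0902 0.2035] F [-1.3  1.4  5.6] M [ 0.11  0.25 -0.03] op 0.251 ff 50.0
0.005 t73.7 [0.6392 0.0651 0.2035] F [-1.1 -0.4  5.1] M [-0.05  0.17  0.07] op 0.249 ff 50.0
0.0 t74.0 [0.6395 0.0602 0.2035] F [-1.4  0.1  5.9] M [0.04 0.21 0.03] op 0.243 ff 50.2
-0.002 t74.3 [0.6395 0.0601 0.2035] F [-1.7 11.9  5.9] M [ 1.46  0.21 -0.05] op 0.247 ff 50.4
open t74.6 [0.6394 0.0579 0.2028] F [ 0.1  0.1 -0.9] M [-0.02  0.02  0.01] op 0.499 ff 0.0
grip ((0.0, 0.0), (0.0, 0.0), 0.0)
```

View pics/b2.png

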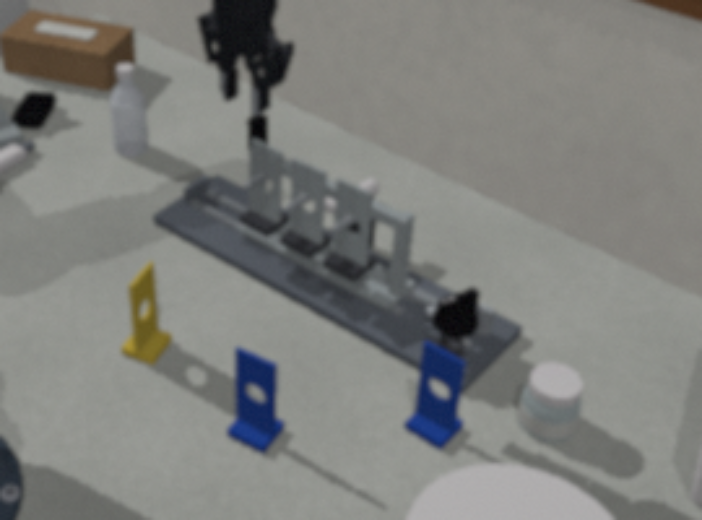

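The three targets hang on the carriage, which is back at the right stop: the stop force was felt at s=0. Now the knob.

```bash
python3 - <<'E'
from h import *
K=np.array([.6285,-.3025]); a=YAW+np.pi
r.move_to([.56,-.30,.33],down(a+1.2)); r.move_to([*K,.22],down(a+1.2)); r.set_gripper(.55,60)
r.move_linear([*K,.102],vel=.08); r.set_gripper(0); st('gripped')
r.move_linear([*K,.0932],vel=.02); st('pressed')
for d in (.9,.6,.3,.1,0,-.01):
    r.move_linear([*K,.0932],down(a+d),vel=.05); st(d)
r.move_linear([*K,.103],vel=.03); st('up')
r.set_gripper(.55); st('open')
r.move_linear([*K,.24],vel=.15)
r.move_to([.56,-.22,.36],down(np.pi/2)); r.sleep(.3)
im=wrist();W=cloud(im);m=(np.hypot(W[...,0]-K[0],W[...,1]-K[1])<.035)&(W[...,2]>.095)&(W[...,2]<.13)
print(cv2.minAreaRect(W[m][:,:2].astype(np.float32)*1000),np.percentile(W[m][:,2],[50,95]),r.current_t())
r.move_to([.35,.1,.40],down(np.pi/2)); r.sleep(.3)
w=cloud(wrist());m=(w[...,2]>.205)&(w[...,2]<.24)&(w[...,0]>.62)&(w[...,0]<.7);print('grip',cv2.minAreaRect(w[m][:,:2].astype(np.float32)*1000))
im=optics.get_image('scene');c=im['pixels'][130:330,130:400,::-1];cv2.imwrite('pics/e.png',cv2.resize(c,None,fx=2.6,fy=2.6))
E
```

```text
gripped t82.1 [ 0.6286 -0.3028  0.1024] F [-1.7 -2.7  2.5] M [-0.24  0.25 -0.02] op 0.150 ff 60.4
pressed t82.7 [ 0.6287 -0.3029  0.0943] F [-4.7 -0.3 12.1] M [-0.03  0.97  0.  ] op 0.153 ff 62.0
0.9 t83.2 [ 0.6287 -0.303   0.0943] F [-5.  -0.3 12.9] M [-0.19  0.96 -0.09] op 0.149 ff 61.8
0.6 t83.6 [ 0.6286 -0.303   0.0943] F [-5.3 -2.8 12. ] M [-0.27  0.98 -0.02] op 0.154 ff 61.8
0.3 t84.0 [ 0.6285 -0.3031  0.0943] F [-5.9 -0.8 12.4] M [-0.3   1.07 -0.07] op 0.156 ff 61.9
0.1 t84.4 [ 0.6285 -0.3031  0.0943] F [-6.1 -2.3 13.1] M [-0.37  1.13 -0.04] op 0.152 ff 61.9
0 t84.7 [ 0.6285 -0.3031  0.0943] F [-6.4 -1.4 12. ] M [-0.37  1.17  0.01] op 0.149 ff 61.9
-0.01 t84.9 [ 0.6285 -0.3031  0.0943] F [-6.2 -1.3 12.8] M [-0.37  1.13  0.43] op 0.152 ff 62.0
up t85.4 [ 0.6283 -0.3029  0.1024] F [-0.9 -4.3  0.1] M [-0.88  0.25  0.42] op 0.150 ff 62.9
open t85.8 [ 0.6286 -0.3023  0.1029] F [0.3 0.3 0.2] M [0.01 0.05 0.03] op 0.549 ff 0.0
((628.30615234375, -302.5948791503906), (14.325549125671387, 58.09967041015625), 2.922302484512329) [0.1062599  0.10791065] 91.0333
grip ((0.0, 0.0), (0.0, 0.0), 0.0)
```

View pics/e.png

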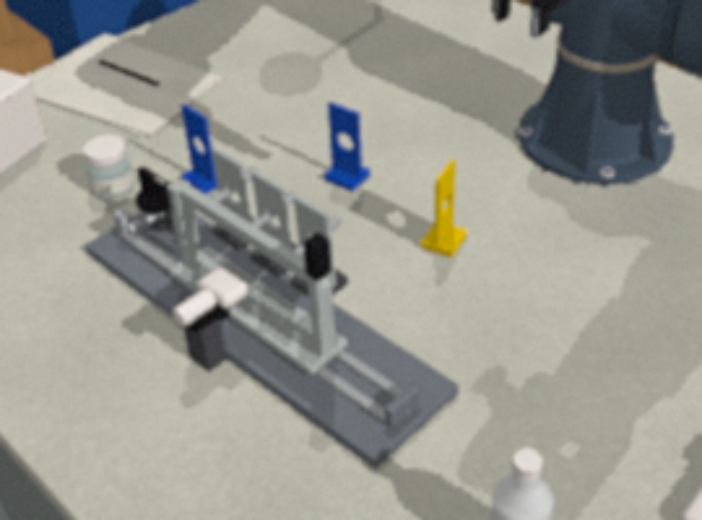

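The knob is up (top at 0.108) and parallel to the rig. The carriage is at the right stop with three targets hanging, and the bystanders are untouched.

```bash
python3 -c "
from h import *
print(r.hand_in())"
```

```text
the job is handed in; nothing more can be done
None
```

I handed the job in at about 92 s of robot time: all three grey targets hang one to a peg, the loaded carriage is back at its right-hand stop, the knob is turned back and popped up locked, and nothing else was touched; no verdict was returned.

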